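# Put the conservator's brushes away by handle colour

### The arm

A 6-joint arm with a two-finger parallel gripper is mounted at the origin on the work surface. World frame = base frame: x ahead of the robot, y to its left, z up, the work surface at z = 0. Lengths are in m, angles in degrees, forces in N, time in s.
With the tool pointing down it reaches from about 0.35 to 0.875 m from the base axis. Payload 4.2 kg.
Tool frame: the origin (TCP) lies midway between the tips of the shut fingers; the grasp point (between the pads) lies 19 mm behind it; y points along the fingers, z is the direction in which the jaws open and shut, and the axes are right-handed (so a half turn about y gives the same grasp; the last joint's range is limited). The gripper opens to 87 mm and grips with 3 to 60 N. Pads are 19 mm wide; open, the fingers measure 117 mm over their backs; the gripper's body (75 mm by 190 mm) begins 51 mm behind the grasp point.
Start: joints at [85.921, 22.042, 0.453, 0, -68.411, -14.817], TCP at [0.202, 0.591, 0.223] pointing down, gripper open.
Joint ranges: [-179.83, 179.83], [-69.29, 118.12], [-61.27, 80.66], [-181.25, 117.63], [-171.15, -9.14], [-177.46, 177.46]. Speed limits (degrees/s): [159.86, 159.86, 180, 180, 180, 180].

### API

Orientations are given as [roll, pitch, yaw] about the fixed x, y, z axes, in that order (R = Rz(yaw) Ry(pitch) Rx(roll)).
In Python, from workcell import env gives the robot as it stands. The module is installed in compiled form; this text tells all that it offers. Calls block until the motion is done:
- env.goto(position, orientation): joint-space move of the TCP to a pose.
- env.move_straight(position, rotation=None, rate=0.15, force_limit=None): straight line of the TCP; rotation=None keeps the orientation; rate is the mean speed in m/s. With force_limit (N) it stops when the force on the tool has changed by that much, and returns True; else False.
- env.set_joints(angles): joint-space move.
- env.gripper_to(opening, grasp_force=None): opening from 0.0 (shut) to 1.0 (fully open); grasp_force is the grip in N (None keeps the last); returns when the fingers have stopped.
- env.dwell(seconds).
- env.inverse_kinematics(position, orientation): joint angles nearest the present ones, or None.
- env.read_state(): the state.
- env.grab_frame(name): name is "scene" or "top" or "wrist"; returns a dict with "image" (420x560x3 uint8, blue, green, red), "fx", "fy", "cx", "cy" (pixels), "D" ([k1, k2, p1, p2, k3] as OpenCV has them; the pictures are not rectified), "position" and "orientation" of the camera in the world. Camera axes: x right, y up, looking along -z (the intrinsics and any distortion apply to the point x, -y, -z); pixel columns grow to the right and rows downward; lengths in m; the calibration is good to about 2 mm. A picture is of the moment at which its call begins. There is no depth.
A pose or a line that the arm cannot do raises env.Unreachable and nothing moves.
- env.close_job(): hands the job in, once; it reports no verdict.
Trained networks look in a picture, given as the dict that the camera call returned (one of the last four; its "shot" number tells which), for a name from the list of things; names that differ only in an ending like _2 or _b are one class to them, and where a whole thing is asked for, a point or a joint stands for the part that bears it (a point fixed in the world has none). Each returns a list of dicts, best first, with "score" (0 to 1); they miss things now and then, are a little off and sometimes report something else, mostly with a low value. They report only what shows in the picture. A call takes as long as a camera call.
- env.search_frame(picture, thing): "xyz" ([x, y, z] in m, in world coordinates, good to about 4 mm: the middle of the surface that is visible of it).
- env.trace(picture, thing): "mask" (420x560 bool, what is visible of it).
The state is a dict: "clock": time; "joint_positions": joint angles; "qvel": joint speeds; "joint_torque": joint torques, N m; "position": TCP position; "tool_rot": TCP orientation; "force": force on the tool from outside, world axes, zero at the start; "wrist_torque": the same for the moment, N m; "opening": opening from 0.0 (shut) to 1.0 (fully open).
Only numpy, scipy, OpenCV 4.12 (cv2) and the standard library are available. Lean on these libraries where they do the work, as an engineer would, in place of code of your own. Each camera call takes 0.05 s, during which the arm holds its last target. There are 200 camera calls.

### The job

Clear up the conservator's brushes by the colour of their handles: lay both red-handled brushes in the red tray and the blue-handled brush in the blue tray, each lying down and wholly inside the walls. Lay the green-handled brush, which is still wet, level across both rails of the wooden brush rest, with its bristles hanging clear beyond the rails. Leave the music box, the jar and the tin where they stand.

Things in the scene. Friction and masses are not known exactly. Their poses are not given: they have to be found in the camera images.
- brush_red_a: Flat brush 155 mm long, bright red handle. Origin: on its underside, mid-width, near the balance point; z up, x towards the bristles. Handle 16 mm wide, 14 thick, x -65 to +40 mm; bare metal ferrule 24 wide, 14 thick, x +40 to +60; stiff dark brown bristles 24 wide, 10 thick, x +60 to +90. About 40 g.
- brush_red_a_bristles (a point): Middle of the bristles of brush_red_a, 75 mm ahead of its origin along x, 7 mm above its underside.
- brush_red_a_tail (a point): Near the handle's end of brush_red_a, 60 mm behind its origin along x, 7 mm above its underside.
- brush_red_b: Flat brush 155 mm long, bright red (the second red one) handle. Origin: on its underside, mid-width, near the balance point; z up, x towards the bristles. Handle 16 mm wide, 14 thick, x -65 to +40 mm; bare metal ferrule 24 wide, 14 thick, x +40 to +60; stiff dark brown bristles 24 wide, 10 thick, x +60 to +90. About 40 g.
- brush_red_b_bristles (a point): Middle of the bristles of brush_red_b, 75 mm ahead of its origin along x, 7 mm above its underside.
- brush_red_b_tail (a point): Near the handle's end of brush_red_b, 60 mm behind its origin along x, 7 mm above its underside.
- brush_blue: Flat brush 155 mm long, bright blue handle. Origin: on its underside, mid-width, near the balance point; z up, x towards the bristles. Handle 16 mm wide, 14 thick, x -65 to +40 mm; bare metal ferrule 24 wide, 14 thick, x +40 to +60; stiff dark brown bristles 24 wide, 10 thick, x +60 to +90. About 40 g.
- brush_blue_bristles (a point): Middle of the bristles of brush_blue, 75 mm ahead of its origin along x, 7 mm above its underside.
- brush_blue_tail (a point): Near the handle's end of brush_blue, 60 mm behind its origin along x, 7 mm above its underside.
- brush_green: Flat brush 155 mm long, bright green (the wet brush) handle. Origin: on its underside, mid-width, near the balance point; z up, x towards the bristles. Handle 16 mm wide, 14 thick, x -65 to +40 mm; bare metal ferrule 24 wide, 14 thick, x +40 to +60; stiff dark brown bristles 24 wide, 10 thick, x +60 to +90. About 40 g.
- brush_green_bristles (a point): Middle of the bristles of brush_green, 75 mm ahead of its origin along x, 7 mm above its underside.
- brush_green_tail (a point): Near the handle's end of brush_green, 60 mm behind its origin along x, 7 mm above its underside.
- tray_red: Fixed open tray with red walls and a white floor, outside 195 mm (its x) by 120 mm (its y), 30 mm high, walls 5 mm, floor 3 mm thick (inside 185 by 110 mm). Origin: centre of its underside, on the bench; z up.
- tray_blue: Fixed open tray with blue walls and a white floor, outside 195 mm (its x) by 120 mm (its y), 30 mm high, walls 5 mm, floor 3 mm thick (inside 185 by 110 mm). Origin: centre of its underside, on the bench; z up.
- rest: Fixed dark wooden brush rest: base 100 mm (its x) by 110 mm (its y), 8 mm thick; two upright rails 8 mm thick, 100 mm long along y, centred at x -32 and +32 mm, flat tops 45 mm above the bench. A white 8 mm square stop stands 12 mm above each rail end (84 mm free between stops). A brush lies across both rails along x. Origin: centre of its underside; z up.
- music_box: Bystander: dark wooden music box, open on top, 132 x 182 mm, 85 mm high, 0.9 kg. Origin: centre of its underside.
- jar: Bystander: amber glass jar with a black lid, 52 mm across, 60 mm high. Origin: centre of its underside.
- tin: Bystander: small tin with a paper label, 60 mm across, 65 mm high. Origin: centre of its underside.

How it is judged (in metres and radians):
At the end, for the whole second after the job is handed in: Red brushes in red tray, blue in blue: bristle and tail points inside the walls, under 31 mm high. Green brush on the rest: origin 40-70 mm high, level to 0.12 rad, within 32 mm (x) and 42 mm (y) of its centre, bristle point over 51 mm from the centre along x. All brushes under 20 mm/s (x of brush_red_a_bristles in the frame of tray_red between -0.093 and 0.093 m and y of brush_red_a_bristles in the frame of tray_red between -0.055 and 0.055 m and height (world z) of each of brush_red_a_bristles, brush_red_a_tail, brush_red_b_bristles, brush_red_b_tail, brush_blue_bristles, brush_blue_tail below 0.031 m and x of brush_red_a_tail in the frame of tray_red between -0.093 and 0.093 m and y of brush_red_a_tail in the frame of tray_red between -0.055 and 0.055 m and x of brush_red_b_bristles in the frame of tray_red between -0.093 and 0.093 m and y of brush_red_b_bristles in the frame of tray_red between -0.055 and 0.055 m and x of brush_red_b_tail in the frame of tray_red between -0.093 and 0.093 m and y of brush_red_b_tail in the frame of tray_red between -0.055 and 0.055 m and x of brush_blue_bristles in the frame of tray_blue between -0.093 and 0.093 m and y of brush_blue_bristles in the frame of tray_blue between -0.055 and 0.055 m and x of brush_blue_tail in the frame of tray_blue between -0.093 and 0.093 m and y of brush_blue_tail in the frame of tray_blue between -0.055 and 0.055 m and height (world z) of brush_green between 0.04 and 0.07 m and angle between brush_green's own x axis and vertical between 1.45 and 1.69 rad and y of brush_green in the frame of rest between -0.042 and 0.042 m and x of brush_green in the frame of rest between -0.032 and 0.032 m and (x of brush_green_bristles in the frame of rest above 0.051 m or x of brush_green_bristles in the frame of rest below -0.051 m) and linear speed of each of brush_red_a, brush_red_b, brush_blue, brush_green below 0.02 m/s); the robot touches nothing.
It fails at once if the music box is shifted by more than 30 mm or tipped (distance of music_box from where it was at the start of the episode above 0.03 m or angle between music_box's own z axis and vertical above 0.3 rad).
It fails at once if the jar is shifted by more than 30 mm or tipped (distance of jar from where it was at the start of the episode above 0.03 m or angle between jar's own z axis and vertical above 0.3 rad).
It fails at once if the tin is shifted by more than 30 mm or tipped (distance of tin from where it was at the start of the episode above 0.03 m or angle between tin's own z axis and vertical above 0.3 rad).
It also fails if it takes over 70 s, if anything falls off the work surface, if the arm or the gripper's body presses on something with over 40 N, if the wrist force passes 120 N, or if a joint passes its speed limit or range.

## Working session

There is one attempt and no reset: what is moved stays moved. The work goes in short steps, each a Python script; the robot and the scene stay as the last script left them, time stands still between calls to the robot, and variables do not carry over. Pictures are saved under pics/ and viewed, about 8 in all and at most 12, crops included, and the job is handed in when it is done.

```bash
mkdir -p pics
python3 - <<'E'
from workcell import env
import cv2, numpy as np
ims=[]
for n in("top","scene"):
    f=env.grab_frame(n); cv2.imwrite(f"pics/{n}0.png",f["image"])
    print(n,f["position"],f["orientation"],f["fx"],f["cx"],f["cy"],f["D"])
    for t in ["brush_red_a","brush_blue","brush_green","tray_red","tray_blue","rest","music_box","jar","tin"]+[f"brush_{c}_{p}" for c in("red_a","blue","green") for p in("bristles","tail")]:
        print(t,[(np.round(d["xyz"],3).tolist(),round(d["score"],2)) for d in env.search_frame(f,t)][:4])
print(env.read_state())
E
```

```text
top [ 0.46262238 -0.05032699  1.44779384] [  3.99704534   1.0253729  -90.05992153] 537.9170207015146 277.2830205746526 212.54539941800866 [-0.19372198  0.          0.          0.          0.        ]
brush_red_a [([0.546, -0.282, 0.014], 0.87), ([0.47, -0.2, 0.013], 0.8)]
brush_blue [([0.503, -0.111, 0.015], 0.92)]
brush_green [([0.558, -0.377, 0.014], 0.91), ([0.475, -0.2, 0.013], 0.75)]
tray_red [([0.56, 0.046, 0.005], 0.94)]
tray_blue [([0.491, 0.404, 0.003], 0.9)]
rest [([0.532, 0.214, 0.011], 0.81), ([0.47, -0.199, 0.012], 0.23)]
music_box [([0.761, -0.113, 0.055], 0.91)]
jar [([0.593, -0.475, 0.062], 0.54)]
tin [([0.469, -0.201, 0.012], 0.16)]
brush_red_a_bristles [([0.474, -0.2, 0.012], 0.8)]
brush_red_a_tail [([0.475, -0.198, 0.014], 0.79), ([0.544, -0.282, 0.018], 0.7)]
brush_blue_bristles [([0.504, -0.106, 0.012], 0.59)]
brush_blue_tail [([0.503, -0.109, 0.014], 0.81), ([0.594, -0.472, 0.057], 0.55)]
brush_green_bristles [([0.558, -0.371, 0.011], 0.82), ([0.471, -0.199, 0.015], 0.64), ([0.547, -0.283, 0.014], 0.2)]
brush_green_tail [([0.562, -0.378, 0.013], 0.91)]
scene [1.
[... 1045 characters left out ...]
il [([0.557, -0.37, 0.012], 0.61)]
{'clock': 1.6, 'joint_positions': array([ 8.59215735e+01,  2.20427637e+01,  4.52091563e-01, -1.05995669e-03,
       -6.84113013e+01, -1.48175343e+01]), 'qvel': array([ 0.01789427, -0.01982635, -0.04507078, -0.08343306, -0.08159879,
       -0.0793207 ]), 'joint_torque': array([ 2.41575017e-04, -3.90464616e+01,  1.87622148e+01,  4.22474116e+00,
        1.55005400e-02, -9.07570637e-06]), 'position': array([0.20236187, 0.59130452, 0.22253224]), 'tool_rot': array([-8.99978402e+01, -4.48130756e-04,  1.61103649e+02]), 'force': array([0.86423136, 0.45055686, 0.8829723 ]), 'wrist_torque': array([-0.05198187, -0.0068629 , -0.03054153]), 'opening': 1.0007415370464507}
```

View pics/top0.png

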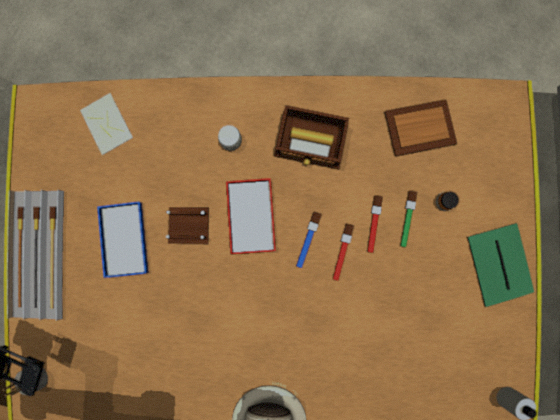

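View pics/scene0.png

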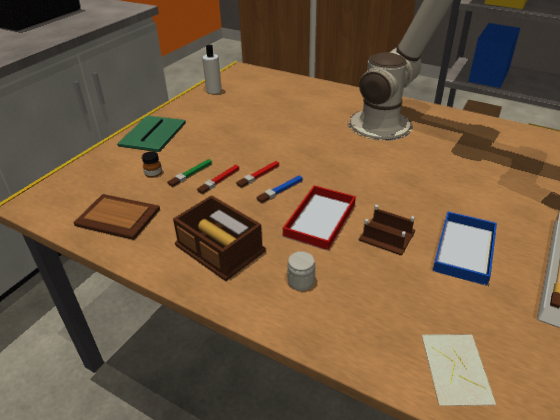

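```bash
cat > h.py <<'E'
from workcell import env
import cv2, numpy as np
from scipy.spatial.transform import Rotation as Rot
def to_plane(f,px,z):
    K=np.array([[f["fx"],0,f["cx"]],[0,f["fy"],f["cy"]],[0,0,1]])
    u=cv2.undistortPoints(np.asarray(px,float).reshape(-1,1,2),K,np.asarray(f["D"]))[:,0]
    d=Rot.from_euler("xyz",f["orientation"],degrees=True).apply(np.c_[u[:,0],-u[:,1],-np.ones(len(u))])
    p=np.asarray(f["position"]); return (p+d*((z-p[2])/d[:,2])[:,None])[:,:2]
def rect(xy):
    """centre, (long, short), yaw of long side nearest +x (deg)"""
    (c,s,a)=cv2.minAreaRect((xy*1000).astype(np.float32))
    if s[0]<s[1]: s=s[::-1]; a+=90
    return np.array(c)/1000,s,(a+90)%180-90
def colour(f,c):
    b,g,r=[f["image"][...,i].astype(int) for i in range(3)]
    return {"red":(r>110)&(g<50)&(b<50),"blue":(b>90)&(r<70)&(b>g+30),"green":(g>80)&(r<70)&(b<80)}[c].astype(np.uint8)
def blobs(f,c,lo,hi):
    n,l,st,ce=cv2.connectedComponentsWithStats(colour(f,c),connectivity=8)
    return [np.argwhere(l==i)[:,::-1] for i in range(1,n) if lo<=st[i,4]<=hi]
E
python3 - <<'E'
from h import *
f=env.grab_frame("top")
for c in("red","blue","green"):
    for p in blobs(f,c,60,900):
        print(c,len(p),p.mean(0).round(),*[np.round(v,3) for v in rect(to_plane(f,p,.014))], "z30:",*[np.round(v,3) for v in rect(to_plane(f,p,.03))])
for t in("tray_red","tray_blue"):
    m=env.trace(f,t)[0]["mask"]; print(t,m.sum(),*[np.round(v,3) for v in rect(to_plane(f,np.argwhere(m)[:,::-1],.03))])
im=f["image"]
cv2.imwrite("pics/rest.png",cv2.resize(im[195:255,155:225],None,fx=8,fy=8,interpolation=cv2.INTER_CUBIC))
g=im[200:250,160:215].min(2); n,l,st,ce=cv2.connectedComponentsWithStats((g>110).astype(np.uint8))
for s,c in list(zip(st,ce))[1:]: print(s[4],c+[160,200],to_plane(f,c+[160,200],.057))
E
```

```text
red 81 [229. 214.] [0.558 0.105] [174.806  10.826] 0.289 z30: [0.557 0.103] [172.855  10.705] 0.289
red 155 [372. 233.] [ 0.508 -0.279] [99.982 13.597] -9.094 z30: [ 0.508 -0.277] [98.866 13.445] -9.094
red 153 [340. 261.] [ 0.434 -0.191] [100.119  12.901] -15.262 z30: [ 0.434 -0.189] [99.002 12.757] -15.262
blue 249 [120. 232.] [0.491 0.4  ] [194.113 120.058] 6.212 z30: [0.49  0.395] [191.947 118.718] 6.212
blue 191 [305. 248.] [ 0.468 -0.097] [100.998  13.461] -18.651 z30: [ 0.468 -0.097] [99.871 13.311] -18.651
green 185 [406. 227.] [ 0.522 -0.371] [101.014  13.697] -11.387 z30: [ 0.521 -0.367] [99.887 13.544] -11.387
tray_red 3322 [0.554 0.046] [194.831 120.502] 3.924
tray_blue 3291 [0.49  0.394] [197.176 130.159] 6.294
10 [167.5 211.8] [[0.56246754 0.26253635]]
9 [202. 212.] [[0.5617231  0.17090298]]
9 [167. 236.] [[0.49898862 0.26313485]]
8 [201.875 236.875] [[0.49684632 0.17074175]]
```

View pics/rest.png

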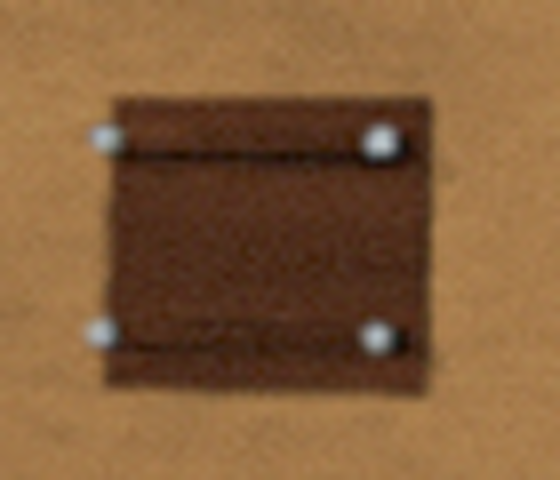

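```bash
cat >> h.py <<'E'
def pose(c,yaw,dx,dy=0):
    a=np.radians(yaw); return np.asarray(c)+[dx*np.cos(a)-dy*np.sin(a),dx*np.sin(a)+dy*np.cos(a)]
def ori(xy,z,yaw):
    """tool-down orientation, jaws across yaw: the half turn with the smaller wrist motion"""
    q=env.read_state()["joint_positions"]; best=None
    for k in(0,180,-180):
        o=[-90,0,yaw+k]; s=env.inverse_kinematics([*xy,z],o)
        if s is not None:
            d=np.abs(np.array(s)-q).max()
            if best is None or d<best[0]: best=(d,o)
    return best[1]
ZP,ZT=0.004,0.16
def pick(xy,yaw):
    o=ori(xy,ZT,yaw); env.goto([*xy,ZT],o); env.gripper_to(0.6,20)
    hit=env.move_straight([*xy,ZP],rate=.15,force_limit=15)
    env.gripper_to(0.0,20); s=env.read_state(); print("pick",hit,s["position"].round(4),round(s["opening"]*87,1))
    env.move_straight([*xy,ZT],rate=.2); s=env.read_state(); print("up",round(s["opening"]*87,1),round(s["clock"],1))
def place(xy,yaw,surf):
    o=ori(xy,ZT,yaw); env.goto([*xy,ZT],o)
    env.dwell(.2)
    hit=env.move_straight([*xy,ZP+surf+.001],rate=.1,force_limit=12)
    s=env.read_state(); print("place",hit,s["position"].round(4),round(s["opening"]*87,1))
    env.gripper_to(0.36); env.move_straight([*xy,ZT],rate=.2); print(round(env.read_state()["clock"],1))
E
python3 - <<'E'
from h import *
pick(pose([.468,-.097],-18.65,.0125),-18.65)
f=env.grab_frame("wrist"); cv2.imwrite("pics/w1.png",f["image"])
place(pose([.490,.394],6.2,-.0125),6.2,.003)
f=env.grab_frame("top"); cv2.imwrite("pics/t1.png",f["image"])
E
```

```text
pick False [ 0.4799 -0.101   0.0041] 15.6
up 16.2 8.1
place False [0.4779 0.393  0.0087] 15.8
13.3
```

View pics/t1.png

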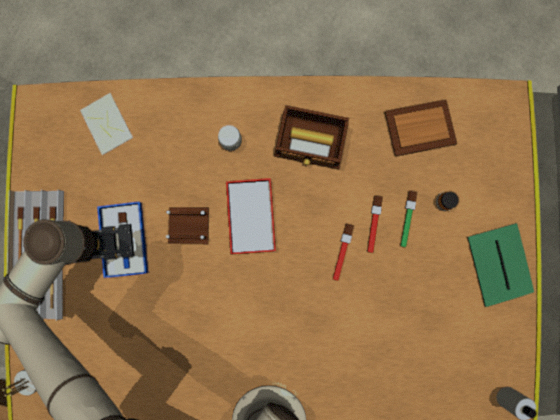

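View pics/w1.png

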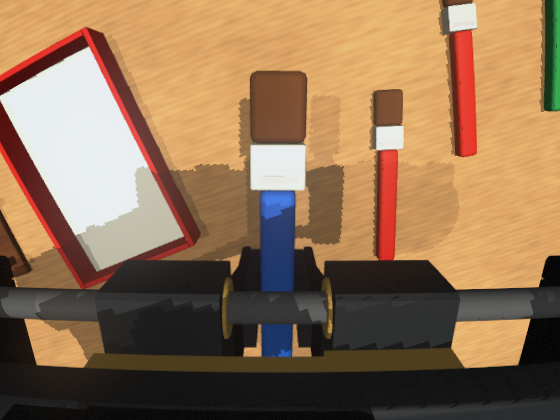

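The blue brush lies in the blue tray at about (122,240), and the wrist view shows it was held straight at (278,260). The same routine will do for the others.

Run:
```python
from h import *
pick(pose([.434,-.191],-15.3,.0125),-15.3); place(pose([.555,.046],3.6,-.0125,.022),3.6,.003)
pick(pose([.508,-.279],-9.1,.0125),-9.1); place(pose([.555,.046],3.6,-.0125,-.022),3.6,.003)
pick(pose([.522,-.371],-11.4,.0125),-11.4); place(pose([.530,.217],-.5,.006),-.5,.045)
env.goto([.45,-.2,.3],ori([.45,-.2],.3,0))
print(env.read_state()["clock"])
f=env.grab_frame("top"); cv2.imwrite("pics/t2.png",f["image"][150:300,60:320].repeat(3,0).repeat(3,1))
g=env.grab_frame("scene"); cv2.imwrite("pics/s2.png",g["image"][150:300,260:520].repeat(3,0).repeat(3,1))
for c,z in(("red",.017),("blue",.017),("green",.059)):
    for p in blobs(f,c,60,900): print(c,len(p),*[np.round(v,3) for v in rect(to_plane(f,p,z))])
```

```text
pick False [ 0.4461 -0.1943  0.0041] 15.6
up 15.7 19.0
place False [0.5416 0.0674 0.0086] 15.8
23.5
pick False [ 0.5203 -0.281   0.0041] 15.7
up 15.9 28.3
place False [0.5444 0.0234 0.0086] 15.5
32.9
pick False [ 0.5343 -0.3735  0.0041] 15.6
up 15.9 37.9
place False [0.5365 0.2173 0.0506] 15.7
42.8
44.4
red 67 [0.55  0.067] [56.205 10.709] 0.206
blue 251 [0.491 0.399] [193.678 119.961] 6.27
blue 175 [0.464 0.389] [98.919 13.357] 6.037
green 217 [0.523 0.216] [99.3   13.294] 0.553
```

View pics/t2.png

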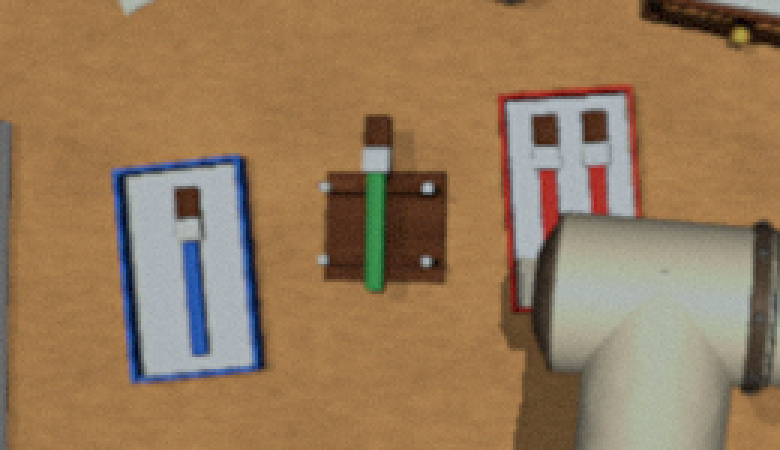

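View pics/s2.png

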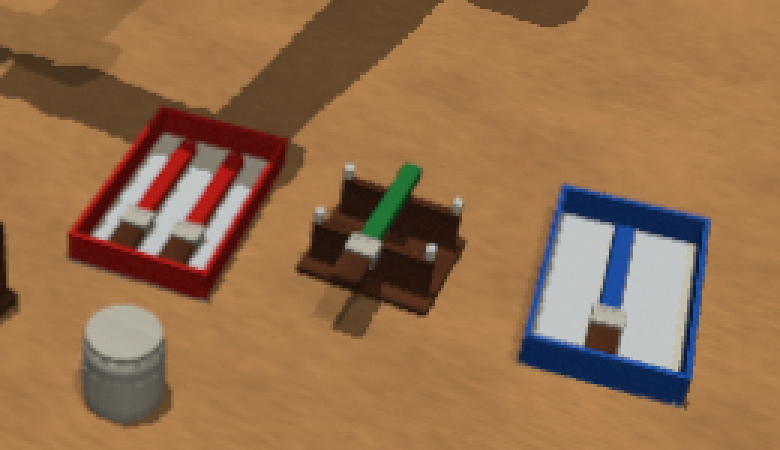

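All four brushes lie as wanted. The reds are in the red tray (scene crop about (160,190) and (210,200)), the blue is in its tray (615,290), and the green is level across both rails (390,210) with its bristles beyond the front rail. Handing in.

Run:
```python
from workcell import env
env.close_job()
```

```text
the job is handed in; nothing more can be done
```

I sorted all four brushes and handed the job in at about 44 s, inside the 70 s limit. Each was gripped across the handle near its balance point and set down on the first try.

- **Trays:** both red brushes lie side by side inside the red tray, and the blue one lies inside the blue tray. In the last top picture the arm hid the tail ends of the red brushes. The scene picture shows them lying flat inside the walls.
- **Brush rest:** the green brush lies across both rails and looks level. By the top camera its origin is about 6 mm from the rest's centre along x and within 2 mm along y. That puts the bristles clear of the outer rail edge.
- **Bystanders:** no lowering move tripped its force limit. I did not measure the music box, jar or tin again at the end, but the arm never worked close to them.

No check failed or disagreed.

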